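# Draw the packing strip from under the steel tube stack

## Task

Take the packing strip with the red grip block and draw it completely out from under the two stacked steel tube offcuts, so that the stack settles onto the bench still standing in its place; do not lift or take down the stack. Leave the strip lying flat on the bench, clear of the stack, and leave the strip with the blue grip under the wooden blocks alone.

Things in the scene. Friction and masses are not known exactly. Their poses are not given: they have to be found in the camera images.
- packer_red: Pale wood strip 165 x 30 x 8 mm flat on the bench, under the stack's full depth. On its outer end, 75 mm before the stack's near face, a red grip block 30 x 30 mm, top 45 mm above the bench. Origin: underside, below the block's centre; +x along the strip to its inner end at 150 mm, z up. Drawn about 120 mm along its -x it is free, past the stops; friction a few N.
- tube_low: Lower steel tube offcut: 70 mm deep (x), 100 long (y, open ends), 40 high, 0.4 to 0.7 kg, lying across the red-gripped strip 8 mm above the bench. Origin: underside centre, z up. Two fixed steel stops (posts 24 mm across, 30 high, centres 72 mm apart) stand at its near face, one each side of the strip, and hold the stack back as the strip slides out between them.
- tube_high: Upper steel tube offcut, lying loose on the lower one: 50 mm deep (x), 90 long (y, open ends), 30 high, about 0.3 kg. Origin: underside centre, z up. The stack's top is 78 mm above the bench at the start.
- packer_blue: Not to be moved: a like strip, same sizes and axes, with a blue grip block, under two stacked wooden blocks (top 74 mm above the bench) with a like pair of stops.
There are look-alikes about, which are no part of the job. Leave any green or pink look-alike of the tube_high alone.

How it is judged:
At the end, for the whole second after the job is handed in: Red-gripped strip flat on the bench (5 mm, 4.5 degrees), at rest, not touching the tubes. Lower tube level on the bench (3 mm, 3 degrees), within 25 mm of its start; upper tube flat on it (3.4 degrees), centres within 20 mm, both at rest (height (world z) of tube_low below 0.003 m and angle between tube_low's own z axis and vertical below 0.05 rad and angle between tube_high's own z axis and vertical below 0.06 rad and distance of tube_low from where it was at the start of the episode below 0.025 m and horizontal distance between tube_high and tube_low below 0.02 m and height (world z) of tube_high above 0.035 m and height (world z) of packer_red below 0.005 m and angle between packer_red's own z axis and vertical below 0.08 rad and contact force between packer_red and tube_low below 0.05 N and contact force between packer_red and tube_high below 0.05 N and linear speed of each of packer_red, tube_low, tube_high below 0.02 m/s).
It fails at once if the steel stack is lifted or taken down (upper tube more than 17 mm above its start height, lower tube more than 17 mm above its own) (height (world z) of tube_high above 0.065 m or height (world z) of tube_low above 0.025 m).
It fails at once if a steel tube is toppled (tilted more than 20 degrees) (angle between any of tube_low, tube_high's own z axis and vertical above 0.35 rad).
It fails at once if the blue-gripped strip is moved more than 20 mm (distance of packer_blue from where it was at the start of the episode above 0.02 m).
It also fails if it takes over 32 s, if anything falls off the work surface, if the arm or the gripper's body presses on something with over 40 N, if the wrist force passes 120 N, or if a joint passes its speed limit or range.

## Robot

A 7-joint arm with a two-finger parallel gripper is mounted at the origin on the work surface. World frame = base frame: x ahead of the robot, y to its left, z up, the work surface at z = 0. Lengths are in m, angles in rad, forces in N, time in s.
With the tool pointing down it reaches from about 0.35 to 0.9 m from the base axis. Payload 7.2 kg.
Tool frame: the origin (TCP) lies midway between the tips of the shut fingers; the grasp point (between the pads) lies 19 mm behind it; z points along the fingers, x is the direction in which the jaws open and shut, and the axes are right-handed (so a half turn about z gives the same grasp; the last joint's range is limited). The gripper opens to 85 mm and grips with 20 to 120 N. Pads are 22 mm wide; open, the fingers measure 114 mm over their backs; the gripper's body (76 mm by 85 mm) begins 54 mm behind the grasp point. The pads swing forward as they close: fully open they stand 13 mm farther back than shut.
Start: joints at [-1.417, 0.411, -0.013, 1.596, 0.006, 1.134, -0.082], TCP at [0.138, 0.61, 0.231] pointing down, gripper open.
Joint ranges: [-2.95, 2.95], [-0.29, 1.99], [-1.47, 1.44], [0.14, 2.54], [-1.03, 4.17], [0.13, 1.85], [-2.86, 2.86]. Speed limits (rad/s): [2.39, 2.39, 3.01, 3.01, 3.14, 3.14, 3.14].

## Interface

Orientations are given as a 3x3 rotation matrix whose columns are the frame's x, y, z axes.
In Python, from cell import ctrl, optics gives the robot as it stands.
- The arm moves only by the tool drive_tool, never from a script. Its argument "motion" is a list of rows, each a list of 4 numbers: the shift along the tool's x, y, z in mm, then the turn about the tool's z in rad. In form: [[tx, ty, tz, roll], ...]. A call has 1 to 8 rows; each row is the pose to reach, as a shift and turn from the pose commanded when the call began, along the tool's axes at that moment; what a row does not reach only later rows make up. A row lasts 1/8 s, in which the tool goes at most 62.5 mm and 10.7 degrees, less where a joint would pass 70% of its speed; a pose out of reach is approached as far as the arm can. A call with a gripper value outside its range is refused whole. "hand" is the opening, from 0 (shut) to 1 (fully open), set as the call begins (left out, the last holds). The fingers move at their own pace and stop on an object; the grip force is fixed at half the most. Time passes only in rows, so rows that repeat a pose let the fingers close. It gives the time, the measured TCP pose, the force and the opening at its end, in the units of the state.
- ctrl.get_obs(): the state, without advancing time (a new reading comes with each control period).
- optics.grab_frame(name): name is "scene" or "side" or "wrist"; returns a dict with "frame" (384x512x3 uint8, red, green, blue), "mtx" (3x3 intrinsics, pixels), "rvec" (rotation vector, rad) and "tvec" (3), from world to camera coordinates, as OpenCV has them. Camera axes: x right, y down, z forward; pixel columns grow to the right and rows downward; lengths in m; the calibration is good to about 2 mm. A picture is of the moment at which its call begins. There is no depth.
- ctrl.close_job(): hands the job in, once; it reports no verdict.
The state is a dict: "time": time; "joint_positions": joint angles; "qvel": joint speeds; "joint_torque": joint torques, N m; "eef_pos": TCP position; "orientation": TCP orientation; "wrist_force": force on the tool from outside, world axes, zero at the start; "moment": the same for the moment, N m; "finger_gap": finger opening in m.
Only numpy, scipy, OpenCV 4.12 (cv2) and the standard library are available. Lean on these libraries where they do the work, as an engineer would, in place of code of your own. Each camera call takes 0.05 s, during which the arm holds its last target.

## Working session

There is one attempt and no reset: what is moved stays moved. The work goes in short steps, Python scripts to look and compute and a tool call to move; the robot and the scene stay as the last step left them, time stands still between calls to the robot, and variables do not carry over. Pictures are saved under pics/ and viewed, and the job is handed in when it is done.

Besides the shell and the picture viewer there is one more tool, called after "Call:" by a JSON object that holds its "method" and its "body", one argument or row to a line. drive_tool: Moves the arm, as the interface text tells. Its arguments: {"type":"object","properties":{"motion":{"type":"array","items":{"type":"array","items":{"type":"number"}}},"hand":{"type":"number"}},"required":["motion"]}

```bash
mkdir -p pics; ls
python3 - <<'E'
from cell import ctrl, optics
import cv2
for n in ["scene","side","wrist"]:
    f=optics.grab_frame(n); cv2.imwrite(f"pics/{n}0.png",f["frame"][:,:,::-1])
    print(n,f["rvec"],f["tvec"],f["mtx"].tolist())
o=ctrl.get_obs(); print(o["time"],o["eef_pos"],o["orientation"],o["wrist_force"],o["finger_gap"])
E
```

```text
pics
scene [ 1.39884785  1.99699339 -0.94983788] [ 0.23307479 -0.32490781  1.53296271] [[382.2591173353068, 0.0, 256.91855605056224], [0.0, 382.2591173353068, 196.73890950964926], [0.0, 0.0, 1.0]]
side [ 0.60825477 -2.6979136   1.08606554] [0.61828582 0.24350709 0.96845655] [[466.27798670290343, 0.0, 259.04559851554245], [0.0, 466.27798670290343, 193.77281596862022], [0.0, 0.0, 1.0]]
wrist [-2.26109545 -1.81049793 -0.26910904] [-0.62365607 -0.03818568  0.37850979] [[296.71161525652894, 0.0, 259.2519103251909], [0.0, 296.71161525652894, 190.50731463858045], [0.0, 0.0, 1.0]]
0.15 [0.1374377  0.60932641 0.23066322] [[ 2.19974280e-01  9.75505655e-01 -1.81194880e-04]
 [ 9.75504944e-01 -2.19974339e-01 -1.18116444e-03]
 [-1.19209082e-03  8.30692963e-05 -9.99999286e-01]] [-0.54447864 -0.17286621 -0.24772158] 0.08521711598516682
```

View pics/scene0.png

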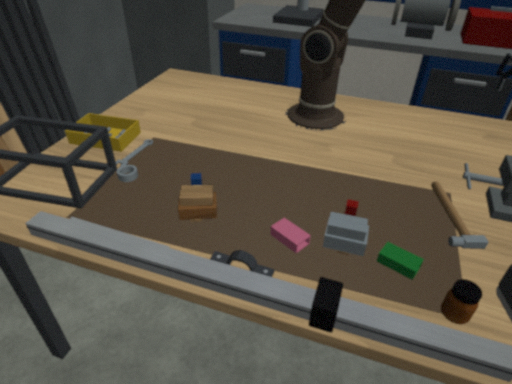

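View pics/side0.png

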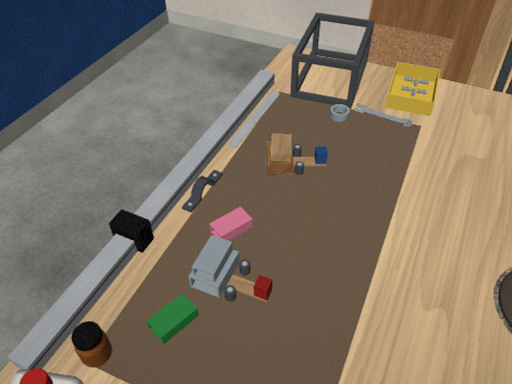

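View pics/wrist0.png

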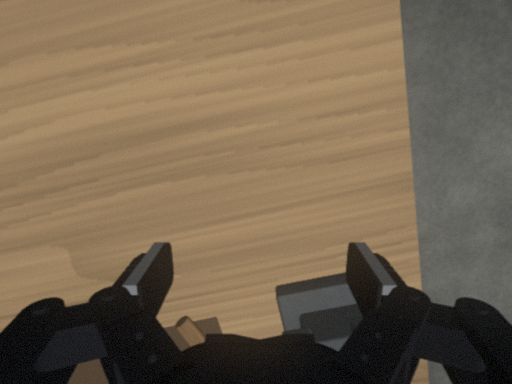

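Scene view: the red grip is at (351,207), beside the grey tubes at (347,233). Side view: the red grip is at (263,287), the tubes at (215,265) and the stops at (231,293) and (245,267). These could be mistaken for them:
- Red grip: the red toolbox at scene (490,27), and a red cap at side (37,378).
- Tubes: the pink block at scene (290,234) and the green block at scene (400,260).
- Strip: the blue grip at scene (196,178).

I choose the red grip at scene (351,207), since it is on a strip running between the two stops to the grey tubes.

```bash
cat > h.py <<'E'
import cv2, numpy as np
from cell import ctrl, optics
def ray(f,uv):
    R=cv2.Rodrigues(np.array(f["rvec"]))[0]; t=np.array(f["tvec"]).ravel()
    p=cv2.undistortPoints(np.array([[uv]],float),f["mtx"],None)[0,0]
    return -R.T@t, R.T@np.array([p[0],p[1],1.])
def onz(f,uv,z):
    c,d=ray(f,uv); return c+d*(z-c[2])/d[2]
def proj(f,P): return cv2.projectPoints(np.array(P,float).reshape(-1,3),np.array(f["rvec"]),np.array(f["tvec"]),f["mtx"],None)[0].reshape(-1,2)
def crop(f,x,y,r,name,k):
    im=np.ascontiguousarray(f["frame"][max(0,y-r):y+r,max(0,x-r):x+r,::-1]); cv2.imwrite(name,cv2.resize(im,None,fx=k,fy=k,interpolation=cv2.INTER_CUBIC))
E
python3 - <<'E'
from h import *
for n,(x,y) in dict(scene=(350,225),side=(235,275)).items():
    f=optics.grab_frame(n); crop(f,x,y,50,f"pics/c_{n}.png",6)
    a=f["frame"].astype(int); m=((a[...,0]>90)&(a[...,1]<50)&(a[...,2]<60)).astype(np.uint8)
    m2=np.zeros_like(m); m2[y-60:y+60,x-60:x+60]=m[y-60:y+60,x-60:x+60]
    for th in (90,130,160):
        mm=(m2&(a[...,0]>th)).astype(np.uint8)
        v,u=np.nonzero(mm)
        if len(u): print(n,th,len(u),u.min(),u.max(),v.min(),v.max(),cv2.boxPoints(cv2.minAreaRect(np.c_[u,v].astype(np.float32))).round(1).tolist(), onz(f,(u.mean(),v.mean()),.045).round(4))
E
```

```text
scene 90 73 346 358 199 207 [[345.6000061035156, 204.89999389648438], [346.79998779296875, 198.8000030517578], [358.20001220703125, 201.0], [357.0, 207.1999969482422]] [0.5664 0.2222 0.045 ]
side 90 291 254 271 275 299 [[251.39999389648438, 295.20001220703125], [257.29998779296875, 274.20001220703125], [271.79998779296875, 278.29998779296875], [265.8999938964844, 299.29998779296875]] [0.5665 0.235  0.045 ]
side 130 93 255 270 276 289 [[254.1999969482422, 284.8999938964844], [258.3999938964844, 274.3999938964844], [270.70001220703125, 279.29998779296875], [266.5, 289.79998779296875]] [0.5687 0.2251 0.045 ]
```

View pics/c_scene.png

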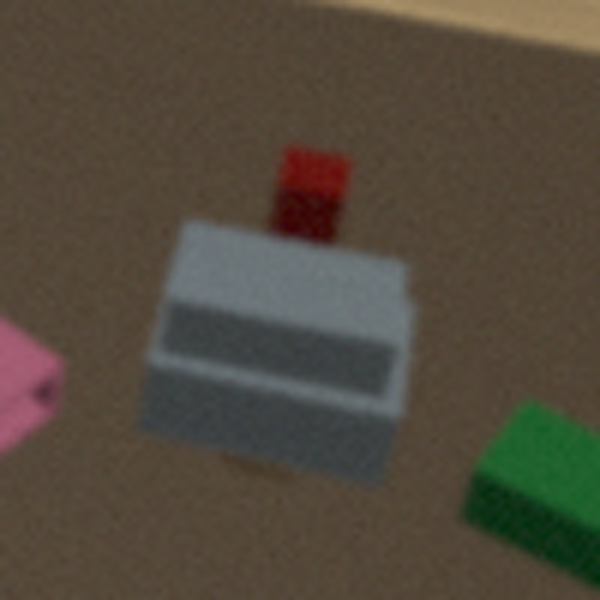

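View pics/c_side.png

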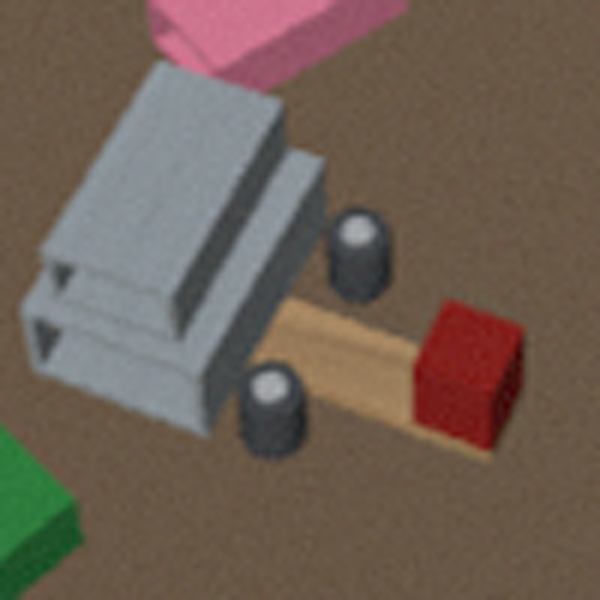

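The crops show the red block standing on a pale strip that runs between the two dark stops into the grey two-tube stack, so the choice is confirmed. In the side crop the block-top corners are about (447,302), (523,326), (497,405) and (418,375), and the stop tops are at (358,230) and (270,383).

Run:
```python
from h import *
f=optics.grab_frame("side")
w=lambda p,z: onz(f,(185+(p[0]+.5)/6-.5,225+(p[1]+.5)/6-.5),z)
B=np.array([w(p,.045) for p in [(447,302),(523,326),(497,405),(418,375)]])
print("block top",B.round(4).tolist(),"sides",[round(float(np.linalg.norm(B[i]-B[i-1])),4) for i in range(4)],"c",B.mean(0))
S=np.array([w(p,.03) for p in [(358,230),(270,383)]]); d=S[1]-S[0]
print("stops",S.round(4).tolist(),np.linalg.norm(d), "mid",S.mean(0)); n=np.array([-d[1],d[0]])/np.linalg.norm(d[:2]); print("normal",n, np.degrees(np.arctan2(n[1],n[0])))
T=np.array([w(p,.078) for p in [(165,62),(283,100),(175,298),(45,250)]]); print("top tube",T.round(4).tolist(),T.mean(0),[round(float(np.linalg.norm(T[i]-T[i-1])),4) for i in range(4)])
for a,b,nm in [(T[0],T[3],'tube long'),(B[0],B[1],'blk'),(B[3],B[2],'blk')]: print(nm,np.degrees(np.arctan2(*(b-a)[[1,0]])))
E1=[w(p,.008) for p in [(285,296),(412,343)]];E2=[w(p,.008) for p in [(262,358),(488,455)]]
for e in(E1,E2): print("strip",np.round(e,4).tolist(),np.degrees(np.arctan2(*(e[1]-e[0])[[1,0]])))
g=optics.grab_frame("scene"); s=lambda p: onz(g,(300+(p[0]+.5)/6-.5,175+(p[1]+.5)/6-.5),.045)
C=np.array([s(p) for p in [(287,148),(350,156),(342,195),(280,186)]]); print("scene block",C.round(4).tolist(),C.mean(0))
```

```text
block top [[0.5839, 0.2114, 0.045], [0.5557, 0.209, 0.045], [0.5506, 0.2417, 0.045], [0.5801, 0.2425, 0.045]] sides [0.0314, 0.0283, 0.0331, 0.0295] c [0.56755789 0.22613345 0.045     ]
stops [[0.6311, 0.188, 0.03], [0.6297, 0.259, 0.03]] 0.07102272233528835 mid [0.63040055 0.22345528 0.03      ]
normal [-0.99978175 -0.02089161] -178.80291170022758
top tube [[0.7111, 0.1818, 0.078], [0.6643, 0.1789, 0.078], [0.6577, 0.2692, 0.078], [0.7075, 0.2711, 0.078]] [0.68514856 0.22526714 0.078     ] [0.0894, 0.0469, 0.0905, 0.0499]
tube long 92.26463841290253
blk -175.2291617493158
blk -178.40936826139563
strip [[0.6497, 0.212, 0.008], [0.5987, 0.2102, 0.008]] -178.05453251972884
strip [[0.6448, 0.2391, 0.008], [0.5544, 0.2403, 0.008]] 179.24248035521367
scene block [[0.5542, 0.2084, 0.045], [0.5498, 0.2362, 0.045], [0.5791, 0.2366, 0.045], [0.5826, 0.2097, 0.045]] [0.56645227 0.22271257 0.045     ]
```

Call:
{"method": "drive_tool", "body": {
  "motion": [
    [-28,50,0,0],
    [-63,113,0,-0.05],
    [-98,176,0,-0.1],
    [-133,239,0,-0.15],
    [-168,302,0,-0.2],
    [-203,365,0,-0.25],
    [-238,427,0,-0.25],
    [-268,480,0,-0.25]
  ],
  "hand": 1
}}

```text
time: 1.35
eef_pos: [0.5074, 0.2781, 0.2316]
orientation: [[-0.028, 1.0, 0.001], [1.0, 0.028, 0.001], [0.001, 0.001, -1.0]]
wrist_force: [0.5, 0.7, 0.3]
finger_gap: 0.0852
```

Run:
```python
from h import *
o=ctrl.get_obs(); print(o["time"],o["eef_pos"],np.round(o["orientation"],4).tolist(),o["wrist_force"])
f=optics.grab_frame("wrist"); cv2.imwrite("pics/w1.png",f["frame"][:,:,::-1])
```

```text
1.35 [0.50740116 0.2780959  0.23157948] [[-0.0284, 0.9996, 0.0006], [0.9996, 0.0284, 0.0005], [0.0005, 0.0006, -1.0]] [0.46755452 0.72025176 0.2535879 ]
```

View pics/w1.png

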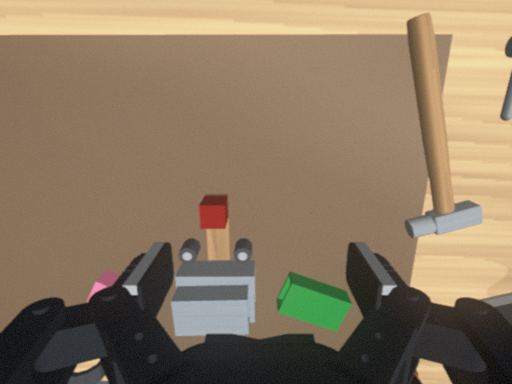

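The wrist view shows the red block top at about (200..228, 204..228), the strip running down to the stops at (190,250) and (243,250), and the grey stack at (215,297).

Run:
```python
from h import *
f=optics.grab_frame("wrist")
crop(f,215,240,50,"pics/w1c.png",6)
for p,z in [((201,205),.045),((228,204),.045),((227,228),.045),((200,228),.045),((193,243),.03),((243,242),.03),((207,229),.008),((229,228),.008),((208,261),.008),((230,260),.008)]: print(p,onz(f,p,z).round(4))
print(ctrl.get_obs()["eef_pos"])
```

```text
(201, 205) [0.5597 0.2007 0.045 ]
(228, 204) [0.5577 0.2325 0.045 ]
(227, 228) [0.5885 0.2309 0.045 ]
(200, 228) [0.5892 0.1983 0.045 ]
(193, 243) [0.6173 0.1853 0.03  ]
(243, 242) [0.6145 0.2494 0.03  ]
(207, 229) [0.6075 0.1998 0.008 ]
(229, 228) [0.6054 0.2294 0.008 ]
(208, 261) [0.6562 0.1996 0.008 ]
(230, 260) [0.6539 0.2303 0.008 ]
[0.51145851 0.27221913 0.23149307]
```

View pics/w1c.png

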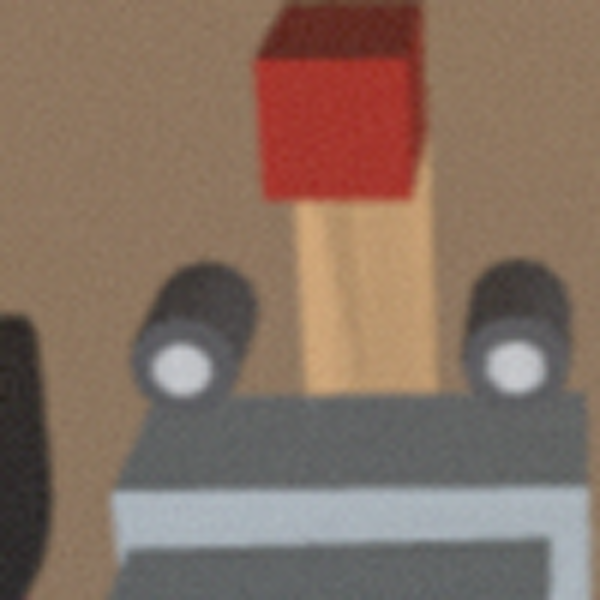

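Run:
```python
from h import *
ctrl.get_obs(); 
f=optics.grab_frame("wrist");print(ctrl.get_obs()["eef_pos"])
crop(f,215,240,50,"pics/w1d.png",6)
a=f["frame"].astype(int); m=((a[...,0]>110)&(a[...,1]<75)&(a[...,2]<75)).astype(np.uint8)
m[:150]=0;m[270:]=0
c=max(cv2.findContours(m,0,2)[0],key=cv2.contourArea); r=cv2.minAreaRect(c); print(r)
for p in cv2.boxPoints(r): print(p,onz(f,p,.045).round(4))
print(onz(f,r[0],.045))
for p in[(182,370),(515,368)]:print(onz(f,(165+(p[0]+.5)/6-.5,190+(p[1]+.5)/6-.5),.03))
```

```text
[0.5087329  0.27569583 0.23127871]
((219.20233154296875, 209.23733520507812), (30.81487464904785, 27.571203231811523), 86.42366790771484)
[204.48248 194.71983] [0.5438 0.2081 0.045 ]
[232.      192.99998] [0.541  0.2401 0.045 ]
[233.92218 223.75484] [0.5797 0.242  0.045 ]
[206.40466 225.47469] [0.5826 0.209  0.045 ]
[0.56144903 0.22479148 0.045     ]
[0.62581991 0.19005009 0.03      ]
[0.62388321 0.26177448 0.03      ]
```

View pics/w1d.png

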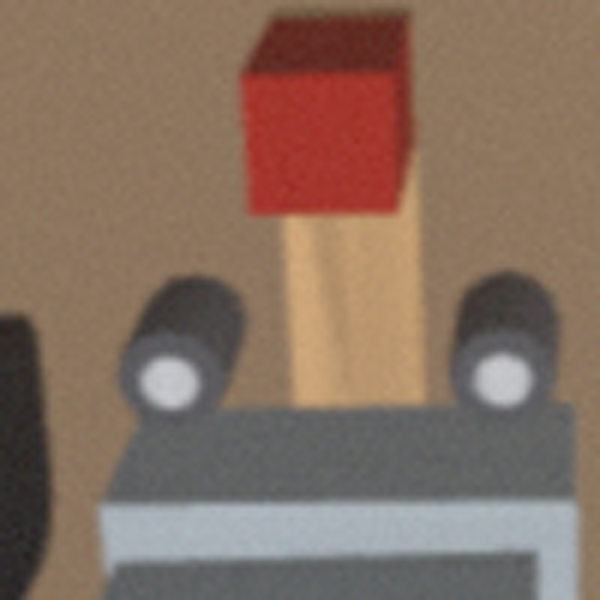

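Run:
```python
from h import *
f=optics.grab_frame("wrist");print(ctrl.get_obs()["eef_pos"],ctrl.get_obs()["orientation"][:,0])
w=lambda p,z:onz(f,(165+(p[0]+.5)/6-.5,190+(p[1]+.5)/6-.5),z)
B=np.array([w(p,.045) for p in [(243,72),(393,70),(398,213),(250,214)]]);print(B.round(4).tolist(),B.mean(0))
S=np.array([w(p,.03) for p in[(170,385),(503,381)]]);print(S)
```

```text
[0.50684097 0.2781874  0.23116461] [-2.48372787e-02  9.99691488e-01 -1.95430458e-04]
[[0.5491, 0.2125, 0.045], [0.548, 0.2417, 0.045], [0.5783, 0.2425, 0.045], [0.5791, 0.213, 0.045]] [0.56364052 0.22742819 0.045     ]
[[0.62625123 0.1917028  0.03      ]
 [0.62364422 0.26348118 0.03      ]]
```

Call:
{"method": "drive_tool", "body": {
  "motion": [
    [-25,28,0,-0.01],
    [-54,58,20,-0.01],
    [-54,58,55,-0.01],
    [-54,58,95,-0.01],
    [-54,58,130,-0.01],
    [-54,58,150,-0.01],
    [-54,58,150,-0.01],
    [-54,58,150,-0.01]
  ]
}}

```text
time: 2.55
eef_pos: [0.5656, 0.2285, 0.0822]
orientation: [[-0.04, 0.999, 0.001], [0.999, 0.04, 0.001], [0.001, 0.001, -1.0]]
wrist_force: [-0.0, 0.0, 0.2]
finger_gap: 0.085
```

Run:
```python
from h import *
f=optics.grab_frame("side"); crop(f,240,270,60,"pics/s2.png",5)
f=optics.grab_frame("wrist"); cv2.imwrite("pics/w2.png",f["frame"][:,:,::-1])
o=ctrl.get_obs(); print(o["time"],o["eef_pos"],np.round(o["orientation"],4).tolist(),o["wrist_force"])
```

```text
2.65 [0.56604224 0.22805562 0.082647  ] [[-0.0389, 0.9992, 0.0018], [0.9992, 0.0389, 0.0012], [0.0011, 0.0019, -1.0]] [ 0.12073915 -0.04683892 -0.18272858]
```

View pics/s2.png

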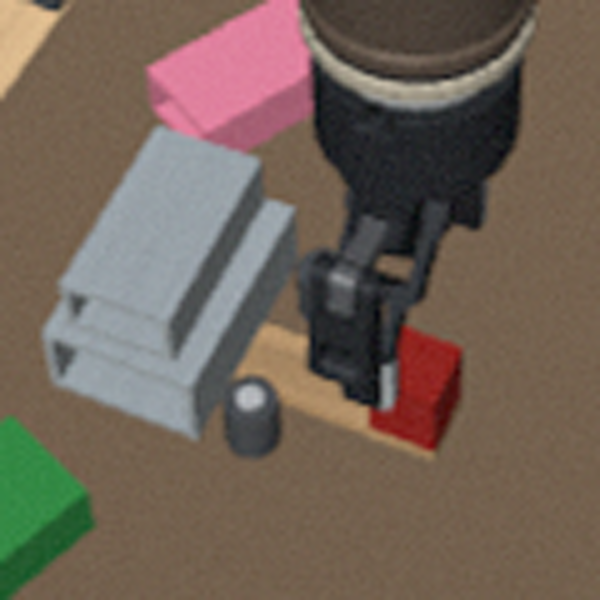

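View pics/w2.png

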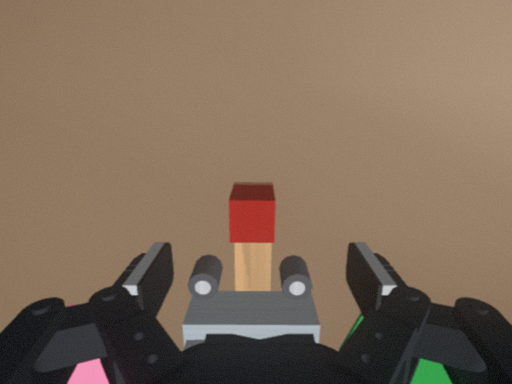

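The wrist view shows the red block top at (230..275, 198..241), with the jaw tips at columns 172 and 348. The block is about 8 px left of the jaw centre. The side view shows the fingers clear of the stops and the stack.

Run:
```python
from h import *
f=optics.grab_frame("wrist")
for p in [(230,200),(275,199),(275,241),(230,241)]: print(onz(f,p,.045).round(4))
S=[onz(f,p,.03) for p in[(203,287),(297,288)]];print(S)
for p in [(236,243),(272,243),(236,290),(272,290)]: print(onz(f,p,.008).round(4))
c,d=ray(f,(260,230));print(c)
o=ctrl.get_obs();print(o["eef_pos"], proj(f,o["eef_pos"]))
```

```text
[0.5529 0.2084 0.045 ]
[0.5511 0.2371 0.045 ]
[0.5806 0.2387 0.045 ]
[0.5818 0.2088 0.045 ]
[array([0.62888762, 0.18735808, 0.03      ]), array([0.62696435, 0.25888067, 0.03      ])]
[0.6022 0.2104 0.008 ]
[0.6011 0.2394 0.008 ]
[0.6464 0.2111 0.008 ]
[0.6452 0.2417 0.008 ]
[0.49072965 0.22445216 0.22413233]
[0.56607061 0.22785626 0.08257473] [[259.71254569 247.81103735]]
```

Call:
{"method": "drive_tool", "body": {
  "motion": [
    [-4,0,20,0.007],
    [-4,0,45,0.007],
    [-4,0,65,0.007],
    [-4,0,68,0.007],
    [-4,0,68,0.007]
  ]
}}

```text
time: 3.32
eef_pos: [0.566, 0.2233, 0.0137]
orientation: [[-0.031, 1.0, 0.0], [1.0, 0.031, 0.0], [0.0, 0.0, -1.0]]
wrist_force: [0.4, 0.8, 0.2]
finger_gap: 0.0854
```

Call:
{"method": "drive_tool", "body": {
  "motion": [
    [0,0,0,0],
    [0,0,0,0],
    [0,0,0,0],
    [0,0,0,0],
    [0,0,0,0],
    [0,0,0,0]
  ],
  "hand": 0
}}

```text
time: 4.08
eef_pos: [0.5659, 0.2233, 0.0139]
orientation: [[-0.031, 1.0, 0.0], [1.0, 0.031, 0.0], [0.0, 0.001, -1.0]]
wrist_force: [-1.1, -0.0, 5.4]
finger_gap: 0.0291
```

Run:
```python
from h import *
f=optics.grab_frame("side"); crop(f,240,270,60,"pics/s3.png",5)
f=optics.grab_frame("wrist"); cv2.imwrite("pics/w3.png",f["frame"][:,:,::-1])
o=ctrl.get_obs(); print(o["time"],o["eef_pos"],np.round(o["orientation"],4).tolist(),o["wrist_force"],o["finger_gap"])
```

```text
4.175 [0.5659225  0.22329913 0.01388677] [[-0.0311, 0.9995, 0.0005], [0.9995, 0.0311, 0.0004], [0.0004, 0.0006, -1.0]] [-1.46927986  0.11117607  5.22535757] 0.028971682721947625
```

View pics/s3.png

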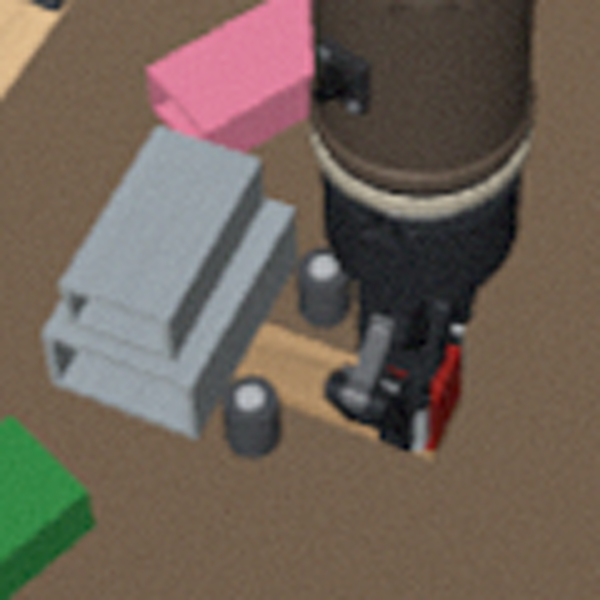

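View pics/w3.png

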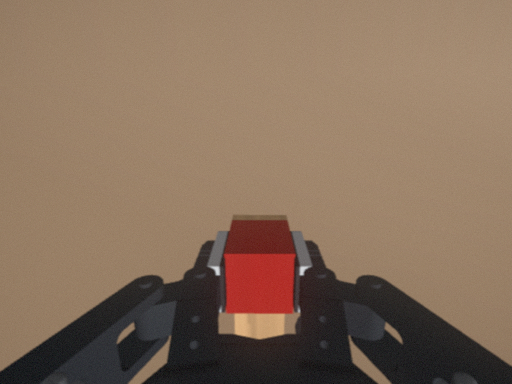

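The jaws hold the red block, with a 29 mm gap and the block at (258,265) between the pads. The stack is unmoved. Now I draw the strip slowly along tool -y.

Call:
{"method": "drive_tool", "body": {
  "motion": [
    [0,-3,0,0],
    [0,-7,0,0],
    [0,-11,0,0],
    [0,-15,0,0],
    [0,-20,0,0],
    [0,-25,0,0],
    [0,-30,0,0],
    [0,-35,0,0]
  ]
}}

```text
time: 5.18
eef_pos: [0.5335, 0.2222, 0.0139]
orientation: [[-0.03, 1.0, 0.005], [1.0, 0.03, 0.001], [0.001, 0.005, -1.0]]
wrist_force: [8.8, -0.2, -2.8]
finger_gap: 0.0292
```

Run:
```python
from h import *
f=optics.grab_frame("side"); crop(f,240,270,60,"pics/s4.png",5)
o=ctrl.get_obs(); print(o["time"],o["eef_pos"],o["wrist_force"],o["finger_gap"])
```

```text
5.225 [0.53293375 0.22210261 0.01388246] [ 6.91898058  0.03533054 -2.4444793 ] 0.029159349281163635
```

View pics/s4.png

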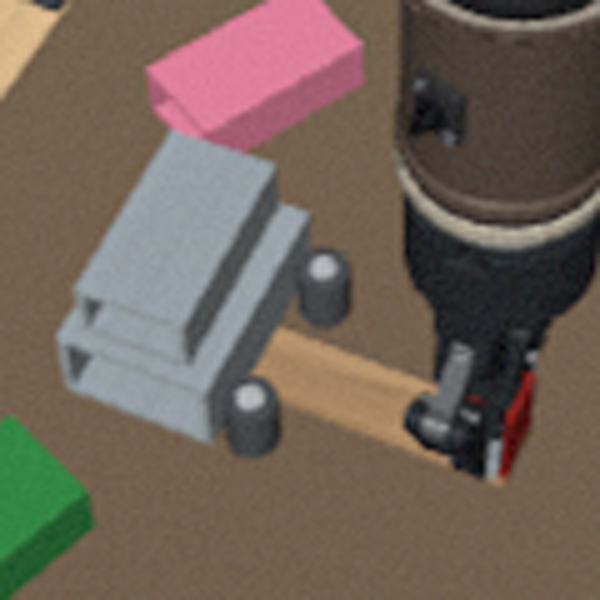

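The strip slides and the stack has settled back a few millimetres against the stops, as intended. Pull force is 7–9 N, so I continue.

Call:
{"method": "drive_tool", "body": {
  "motion": [
    [0,-5,0,0],
    [0,-10,0,0],
    [0,-15,0,0],
    [0,-20,0,0],
    [0,-25,0,0],
    [0,-30,0,0],
    [0,-35,0,0],
    [0,-40,0,0]
  ]
}}

```text
time: 6.22
eef_pos: [0.4913, 0.2212, 0.0138]
orientation: [[-0.031, 1.0, 0.002], [1.0, 0.031, 0.001], [0.001, 0.002, -1.0]]
wrist_force: [4.2, 0.0, 5.2]
finger_gap: 0.0292
```

Run:
```python
from h import *
f=optics.grab_frame("side"); crop(f,240,270,60,"pics/s5.png",5)
o=ctrl.get_obs(); print(o["time"],o["eef_pos"],o["wrist_force"],o["finger_gap"])
```

```text
6.275 [0.49076391 0.22113624 0.01381635] [1.97078278 0.4285471  6.75908069] 0.029227922022519313
```

View pics/s5.png

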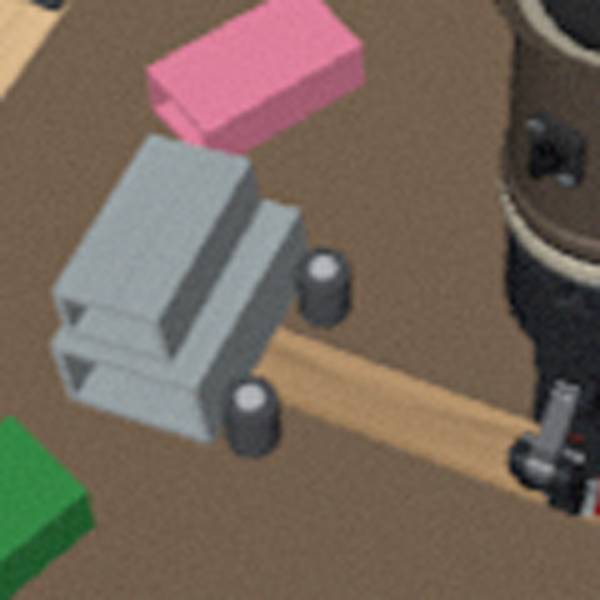

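The lower tube's far edge has dropped off the strip and the stack leans slightly back, still stable. I continue to the exit.

Call:
{"method": "drive_tool", "body": {
  "motion": [
    [0,-6,0,0],
    [0,-12,0,0],
    [0,-18,0,0],
    [0,-24,0,0],
    [0,-30,0,0],
    [0,-36,0,0],
    [0,-42,0,0],
    [0,-48,0,0]
  ]
}}

```text
time: 7.28
eef_pos: [0.4431, 0.2197, 0.0138]
orientation: [[-0.031, 1.0, 0.002], [1.0, 0.031, 0.001], [0.001, 0.002, -1.0]]
wrist_force: [4.1, 0.6, 6.7]
finger_gap: 0.0293
```

Run:
```python
from h import *
f=optics.grab_frame("side"); crop(f,250,270,60,"pics/s6.png",5)
f=optics.grab_frame("scene"); crop(f,350,225,50,"pics/sc6.png",6)
o=ctrl.get_obs(); print(o["time"],o["eef_pos"],o["wrist_force"],o["finger_gap"])
```

```text
7.375 [0.4423739  0.21968787 0.01378133] [ 2.42763016 -0.5387793   9.64324279] 0.02904197880459392
```

View pics/s6.png

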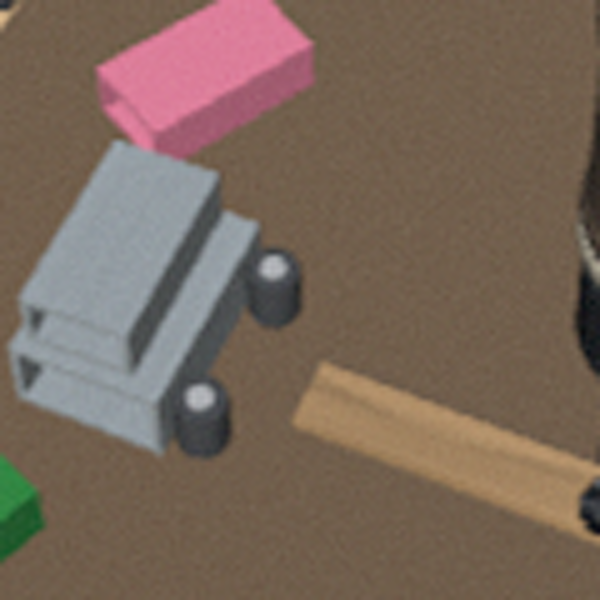

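View pics/sc6.png

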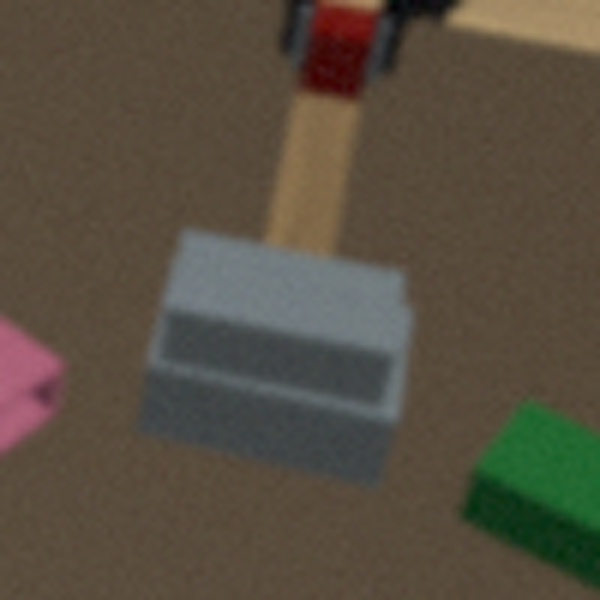

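The side view shows the strip free: its inner end is at about (310,395) in the crop, past the stops at (275,268) and (202,398). The stack is level on the bench. I draw a little farther, let go and rise.

Call:
{"method": "drive_tool", "body": {
  "motion": [
    [0,-5,0,0],
    [0,-10,0,0],
    [0,-10,0,0],
    [0,-10,0,0]
  ]
}}

```text
time: 7.88
eef_pos: [0.4326, 0.2194, 0.0138]
orientation: [[-0.032, 1.0, 0.0], [1.0, 0.032, 0.001], [0.001, 0.0, -1.0]]
wrist_force: [1.7, 0.4, 8.9]
finger_gap: 0.0292
```

Call:
{"method": "drive_tool", "body": {
  "motion": [
    [0,0,0,0],
    [0,0,0,0],
    [0,0,0,0],
    [0,0,0,0],
    [0,0,0,0]
  ],
  "hand": 1
}}

```text
time: 8.5
eef_pos: [0.4327, 0.219, 0.0132]
orientation: [[-0.031, 1.0, -0.0], [1.0, 0.031, -0.0], [-0.0, -0.0, -1.0]]
wrist_force: [1.1, 0.9, -0.1]
finger_gap: 0.0852
```

Call:
{"method": "drive_tool", "body": {
  "motion": [
    [0,0,-10,0],
    [0,0,-35,0],
    [0,0,-70,0],
    [0,0,-110,0],
    [0,0,-150,0],
    [0,0,-180,0],
    [0,0,-180,0],
    [0,0,-180,0]
  ]
}}

```text
time: 9.5
eef_pos: [0.4323, 0.2188, 0.1932]
orientation: [[-0.031, 1.0, -0.0], [1.0, 0.031, 0.0], [0.0, -0.0, -1.0]]
wrist_force: [-0.3, -0.2, 0.2]
finger_gap: 0.0852
```

Run:
```python
from h import *
f=optics.grab_frame("side"); crop(f,260,270,60,"pics/s7.png",5)
f=optics.grab_frame("wrist"); cv2.imwrite("pics/w7.png",f["frame"][:,:,::-1])
o=ctrl.get_obs(); print(o["time"],o["eef_pos"],o["wrist_force"],o["finger_gap"])
```

```text
9.6 [0.43209642 0.21864855 0.19241577] [0.02359949 0.36307316 0.20661809] 0.08548685451553102
```

View pics/s7.png

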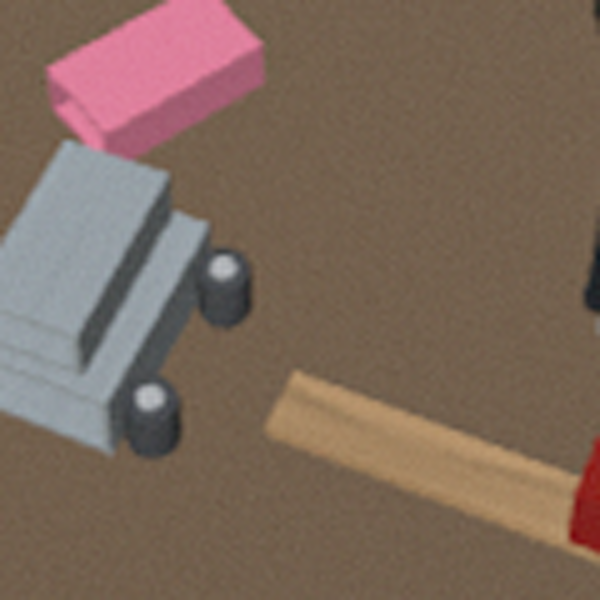

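View pics/w7.png

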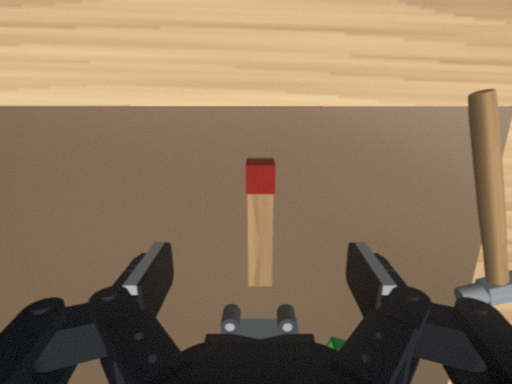

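The strip lies flat and clear at wrist view (260,165–285), with its inner end well past the stops at (231,320) and (287,320). Last check is the tube offset.

Run:
```python
from h import *
f=optics.grab_frame("side"); crop(f,230,270,60,"pics/s8.png",5)
w=lambda p,z: onz(f,(190+(p[0]+.5)/5-.5,210+(p[1]+.5)/5-.5),z)
T=np.array([w(p,.07) for p in [(118,142),(218,178),(130,340),(22,300)]]);print(T.round(4).tolist(),"upper c",T.mean(0))
print([round(float(np.linalg.norm(T[i]-T[i-1])),4) for i in range(4)])
L=np.array([w(p,.04) for p in [(258,225),(165,395)]]);print(L,np.linalg.norm(L[0]-L[1]),"lower c",L.mean(0)+[.035,.001,0])
```

```text
[[0.7084, 0.1829, 0.07], [0.6597, 0.1817, 0.07], [0.6535, 0.2702, 0.07], [0.7033, 0.2722, 0.07]] upper c [0.68123313 0.22674491 0.07      ]
[0.0894, 0.0487, 0.0887, 0.0498]
[[0.64373017 0.17725394 0.04      ]
 [0.63905032 0.27092847 0.04      ]] 0.09379135306504836 lower c [0.67639025 0.22509121 0.04      ]
```

View pics/s8.png

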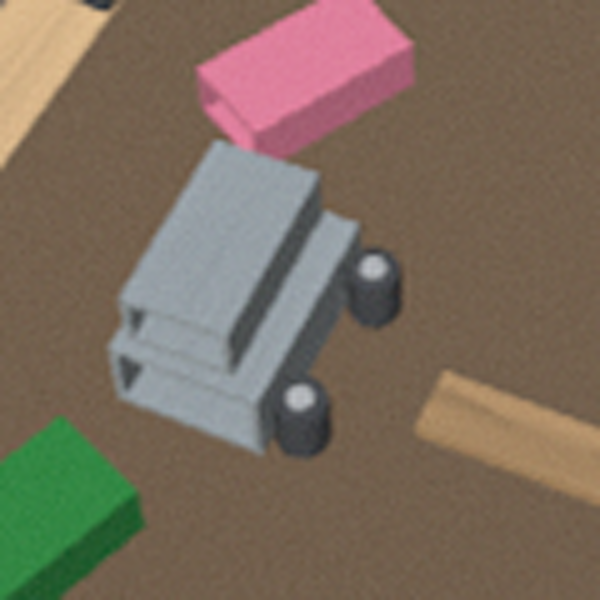

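The upper tube's centre is about 5 mm from the lower's, against a 20 mm limit. The stack stands in its place at the stops, so I hand in.

```bash
python3 -c "
from cell import ctrl
print(ctrl.get_obs()['time']); print(ctrl.close_job())"
```

```text
9.65
the job is handed in; nothing more can be done
None
```

I gripped the red block, drew the strip about 133 mm straight out between the stops, let go, raised the arm and handed the job in at 9.65 s of the 32 s allowed. The hand-in gives no verdict.

Last checks:
- **Strip:** it lies flat on the bench, with its inner end well past the stops and touching nothing.
- **Stack:** it looks level on the bench against the stops. The upper tube's centre is about 5 mm from the lower's (limit 20 mm). The lower tube moved back a few mm by eye (limit 25 mm); I did not measure that.
- **Forces:** the wrist readings I saw stayed around 10 N or less, including a downward push of up to about 9 N while the block was gripped.
- **Left alone:** the pink and green look-alikes and the blue-gripped strip were never approached. I did not measure the blue strip again at the end.

Two measurements disagreed, but neither changed a decision. The lower tube's near edge came out at 94 mm instead of 100 mm, from blurred corner pixels. The block-position estimates from the different views differed by up to about 5 mm, so I corrected from the wrist camera before gripping.

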